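# Hold a preserve jar's lid under the press

## Robot

A 6-joint arm with a two-finger parallel gripper is mounted at the origin on the work surface. World frame = base frame: x ahead of the robot, y to its left, z up, the work surface at z = 0. Lengths are in m, angles in rad, forces in N, time in s.
With the tool pointing down it reaches from about 0.35 to 0.725 m from the base axis. Payload 4.3 kg.
Tool frame: the origin (TCP) lies at the very end of the fingers, on their centre line; the grasp point (between the pads) lies 19 mm behind it (ctrl.hold_point_z is the distance from the TCP to the grasp point, in m); z points along the fingers, y is the line along which they close (so a half turn about z gives the same grasp; the last joint's range is limited). The gripper opens to 85 mm and grips with 20 to 120 N. Pads are 22 mm wide; open, the fingers measure 114 mm over their backs; the gripper's body (76 mm by 85 mm) begins 54 mm behind the grasp point. The pads swing forward as they close: fully open they stand 13 mm farther back than shut.
Start: joints at [1.189, 0.377, 0.081, 1.274, 0, 1.46], TCP at [0.154, 0.554, 0.211] pointing down, gripper open.
Joint ranges: [-2.72, 2.72], [-0.84, 1.66], [-1.02, 1.22], [-1.77, 2.12], [-1.37, 1.28], [-3.14, 3.14]. Speed limits (rad/s): [2.57, 2.57, 3.14, 3.14, 3.14, 3.14].

## Interface

Orientations are given as a unit quaternion [x, y, z, w].
In Python, from plant import ctrl gives the robot as it stands.
- The arm moves only by the shell command python3 -m creep 'ROWS' [OPENING]. ROWS is JSON, a list that holds one entry, the list of rows, each a list of 4 numbers: the shift along the tool's x, y, z in mm, then the turn about the tool's z in rad. In form: [[[dx, dy, dz, yaw], ...]]. A call has 1 to 5 rows; each row is the pose to reach, as a shift and turn from the pose commanded when the call began, along the tool's axes at that moment; what a row does not reach only later rows make up. A row lasts 1/10 s, in which the tool goes at most 50 mm and 8.59 degrees, less where a joint would pass 70% of its speed; a pose out of reach is approached as far as the arm can. A call with a gripper value outside its range is refused whole. OPENING is the finger opening in mm, from 0 to 85.4, set as the call begins (- or left out, the last holds). The fingers move at their own pace and stop on an object; the grip force is fixed at half the most. Time passes only in rows, so rows that repeat a pose let the fingers close. It gives the time, the measured TCP pose, the force, the opening and the grip force at its end, in the units of the state.
- ctrl.read_state(): the state, without advancing time (a new reading comes with each control period).
- ctrl.camera(name): name is "scene" or "side" or "wrist"; returns a dict with "frame" (480x640x3 uint8, blue, green, red), "intrinsics" (3x3 intrinsics, pixels), "rvec" (rotation vector, rad) and "tvec" (3), from world to camera coordinates, as OpenCV has them; the wrist camera has in their place "mount" (4x4, takes a point from camera to tool coordinates, whose origin is the TCP and whose axes are the flange's). Camera axes: x right, y down, z forward; pixel columns grow to the right and rows downward; lengths in m; the calibration is good to about 2 mm. A picture is of the moment at which its call begins: read the wrist's pose just before it. There is no depth.
- ctrl.close_job(): hands the job in; it is judged then, once.
The state is a dict: "time_s": time; "joints": joint angles; "joint_vel": joint speeds; "joint_torque": joint torques, N m; "tcp_pos": TCP position; "tcp_rot": TCP orientation; "wrist_force": force on the tool from outside, world axes, zero at the start; "torque": the same for the moment, N m; "opening": finger opening in m; "grip_force": force on a finger pad.
Only numpy, scipy, OpenCV 4.12 (cv2) and the standard library are available. Lean on these libraries where they do the work, as an engineer would, in place of code of your own. Each camera call takes 0.05 s, during which the arm holds its last target. There are 200 camera calls.

## Task

Pull the lid press's tray out to its stop by its bar handle, so that the jar on it stands under the press foot, and only then push the black knob on top of the press 20 mm down (a good half of its travel, not to the bottom) so that the sprung foot bears on the jar's lid. Keep holding the knob there: the job finishes while the arm is still pushing, without letting go. Keep the jar upright in its ring and leave the other things on the table where they are.

Things in the scene. Friction and masses are not known exactly. Their poses are not given: they have to be found in the camera images.
- press: white-painted lid press fixed to the table: a base plate 260 x 170 x 12 mm and a portal of two posts (each 30 mm deep and 18 mm wide, centred 74 mm left and right of the axis) with a cross-beam 34 mm deep, 166 mm wide, 150 to 172 mm above the table, that guides the ram. Origin on the table straight under the ram's axis; its x axis points to the rear of the press, away from the tray's handle, y to its left, z up
- tray (a joint): sliding steel tray with a low front and a bar handle; it slides out along the press's -x. 0 m = pushed in (the jar stands 90 mm behind the ram's axis), 0.090 m = out at its stop (the jar stands exactly under the foot). It starts pushed in. About 2 N of friction; it stays where it is left
- handle (a point): middle of the tray's bar handle: a round steel bar 10 mm thick, 90 mm long along the press's y, its axis 45 mm above the table and 45 mm in front of the tray's front face (top of that face 50 mm above the table). The point moves with the tray; it is 185 mm in front of the jar's axis, free to be pinched from above. The space below and in front is open
- ram (a joint): the press's ram, pushed straight down by its knob: 0 m = up (where its spring returns it when let go), 0.035 m = bottom of its travel. The foot meets the jar's lid at 0.008 m; beyond that a second spring in the foot gives way. Push needed with the jar under it: about 4 N at the start, 7 N at 0.010 m, 13 N at 0.020 m, 21 N at the bottom
- knob_top (a point): centre of the flat top of the ram's round black knob, 44 mm across, 25 mm high, facing up; 245 mm above the table when the ram is up, moves down with the ram
- foot: the ram's sprung white foot, a disc 40 mm across and 12 mm high under the cross-beam; origin at the centre of its underside, 106 mm above the table when the ram is up
- jar: the jar to be pressed: glass with a steel lid, 70 mm across, 78 mm high, about 0.3 kg, loose, standing in a 12 mm high ring on the tray (its lid is 98 mm above the table). Origin at the centre of its underside, z up
- pickle_jar: tall pickle jar with a white lid, 86 mm across, 120 mm high, on the table to the press's left; a bystander. Origin at its underside
- small_jar: small jam jar with a brass lid, 60 mm across, 85 mm high, on the table to the press's right; a bystander. Origin at its underside
- lid_stack: stack of four jar lids, 68 mm across, 40 mm high, on the table beside the tray; a bystander. Origin at its underside
- spoon: wooden spoon lying on the table beside the tray, on the other side from the lids; a bystander. Origin at its underside, x along it
- pear: a standing pear, 72 mm across, about 106 mm high, at the left of the table; a bystander. Origin at its underside
- syrup: tall syrup bottle, 72 mm across, 240 mm high, at the right of the table; a bystander. Origin at its underside
- bowl: white bowl, 150 mm across, 60 mm high, at the right of the table; a bystander. Origin at its underside
Things that resemble listed ones, but are neither listed nor needed, are in the scene too. Of the things that look like the jar, the largest one is meant.

How it is judged:
On the way, in this order (a step that is already met when the one before it is completed fails the run):
1. the tray is out at its stop with the jar upright in it, while the knob is still up (value of joint tray above 0.08 m and angle between jar's own z axis and vertical below 0.12 rad and horizontal distance between jar and foot below 0.013 m and value of joint ram below 0.004 m), for 0.2 s.
2. the knob is held about 20 mm down with the foot bearing on the jar's lid (value of joint ram between 0.015 and 0.025 m and contact force between foot and jar above 3 N and contact force between any of the fingers, the arm and ram above 5 N and value of joint tray above 0.08 m and angle between jar's own z axis and vertical below 0.12 rad and horizontal distance between jar and foot below 0.013 m), for 0.5 s.
At the end, for the whole second after the job is handed in: The tray is out at its stop (within 10 mm), the jar upright (within 7 degrees) and at rest under the foot (within 13 mm), and the robot itself is pushing the knob, with more than 5 N, 20 mm down (15 to 25 mm), so that the foot bears on the jar's lid with more than 3 N, right through the last second (all of step 2 and linear speed of jar below 0.02 m/s and not (contact force between any of pickle_jar, small_jar, lid_stack, spoon, pear, syrup, bowl and ram above 0.2 N)); the arm keeps its last pose, push and grip.
It fails at once if the jar tips over or leaves its ring (angle between jar's own z axis and vertical above 0.35 rad or height (world z) of jar above 0.045 m).
It fails at once if another thing on the table is pushed away or lifted (more than 30 mm) (distance of any of pickle_jar, small_jar, lid_stack, spoon, pear, syrup, bowl from where it was at the start of the episode above 0.03 m).
It fails at once if the ram is pushed to the bottom of its travel (value of joint ram above 0.033 m).
It also fails if it takes over 51 s, if anything falls off the work surface, if the arm or the gripper's body presses on something with over 40 N, if the wrist force passes 120 N, or if a joint passes its speed limit or range.

## Working session

There is one attempt and no reset: what is moved stays moved. The work goes in short steps, Python scripts to look and compute and a shell command to move; the robot and the scene stay as the last step left them, time stands still between calls to the robot, and variables do not carry over. Pictures are saved under pics/ and viewed, at most 10 in all, crops included, and the job is handed in when it is done.

```bash
mkdir -p pics; ls; python3 - <<'E'
from plant import ctrl
import cv2,numpy as np
s=ctrl.read_state();print({k:np.round(v,3).tolist() for k,v in s.items()},ctrl.hold_point_z)
for n in("scene","side"):
    c=ctrl.camera(n);cv2.imwrite(f"pics/{n}0.png",c["frame"]);np.savez(f"pics/{n}.npz",K=c["intrinsics"],r=c["rvec"],t=c["tvec"])
    R=cv2.Rodrigues(np.array(c["rvec"],float))[0];print(n,-R.T@np.array(c["tvec"]).ravel())
E
```

```text
pics
{'time_s': 0.0, 'joints': [1.189, 0.378, 0.08, 1.274, 0.0, 1.461], 'joint_vel': [-0.0, 0.001, -0.001, -0.0, -0.001, 0.0], 'joint_torque': [-0.0, -46.36, 26.988, 0.021, -0.0, -0.0], 'tcp_pos': [0.154, 0.553, 0.21], 'tcp_rot': [0.136, 0.991, -0.001, -0.0], 'wrist_force': [0.007, -0.156, 0.026], 'torque': [0.083, -0.02, -0.024], 'grip_force': 0.0, 'opening': 0.085} 0.0187
scene [1.67422828 0.47538616 1.07566382]
side [-0.14803806 -1.1630125   1.10943825]
```

View pics/scene0.png

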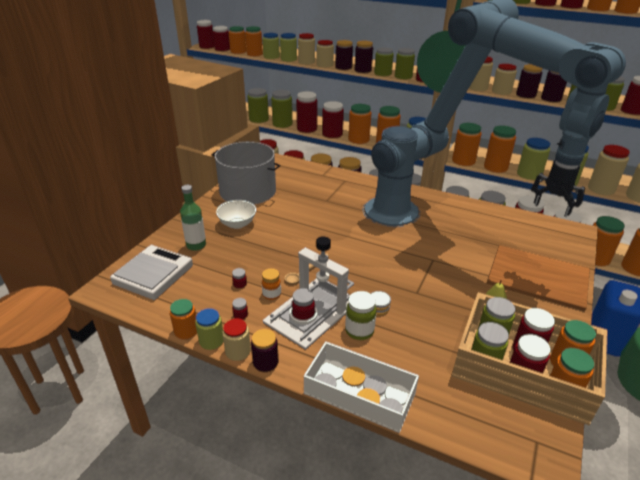

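View pics/side0.png

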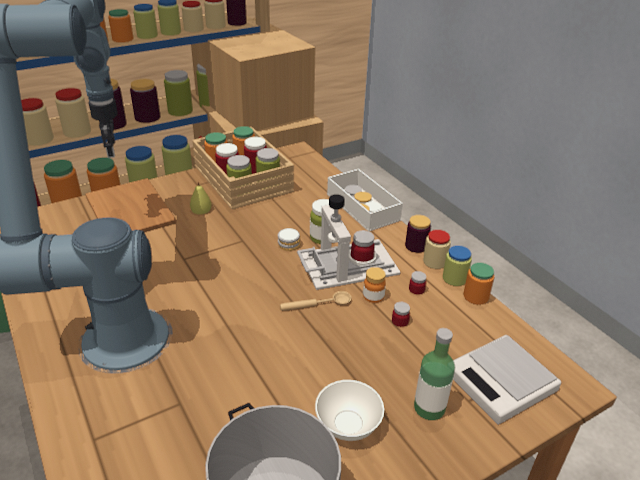

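The press has its tray handle facing the robot. The knob is at about (323,243) in the scene view and (336,201) in the side view. I'll enlarge both.

```bash
python3 - <<'E'
import cv2
a=cv2.imread("pics/scene0.png")[230:345,260:400];b=cv2.imread("pics/side0.png")[185:300,270:410]
for n,i in(("ca",a),("cb",b)): cv2.imwrite(f"pics/{n}.png",cv2.resize(i,None,fx=5,fy=5,interpolation=cv2.INTER_CUBIC))
E
```

```text
(no output)
```

View pics/ca.png

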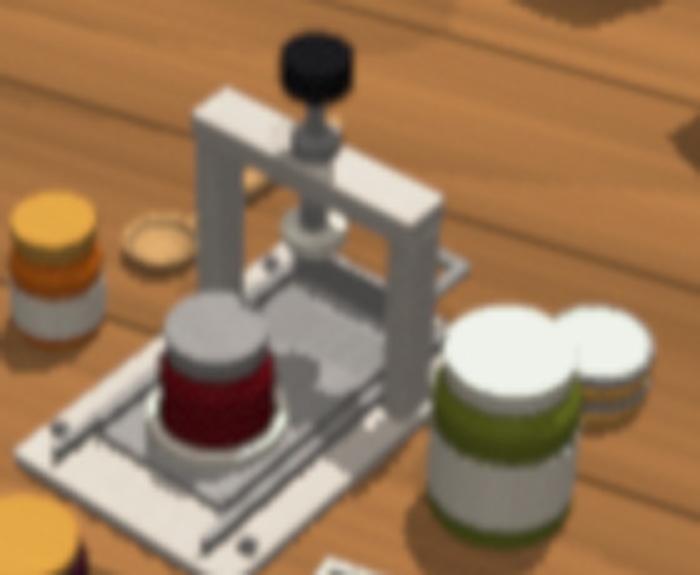

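View pics/cb.png

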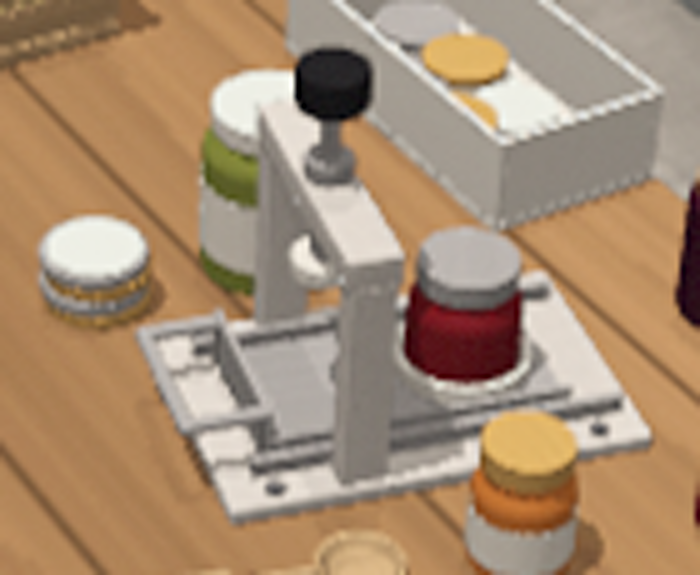

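Readings below are in crop pixels.
- **Scene:** knob top (317,53), jar lid centre (217,326), beam-top corners (227,88), (193,113), (443,200), (410,225).
- **Side:** knob top (333,70), lid (470,252), handle bar from (147,331) to (187,426).

```bash
cat > h.py <<'E'
import numpy as np,cv2
def cam(n):
    d=np.load(f"pics/{n}.npz");return d["K"],cv2.Rodrigues(d["r"].astype(float))[0],d["t"].ravel()
def onz(n,uv,z):
    K,R,t=cam(n);d=R.T@np.linalg.inv(K)@np.array([*uv,1.]);o=-R.T@t
    return o+d*(z-o[2])/d[2]
def tri(a,b):
    P=[];
    for n in("scene","side"):
        K,R,t=cam(n);P.append(K@np.c_[R,t])
    x=cv2.triangulatePoints(P[0],P[1],np.array(a,float),np.array(b,float)).ravel();return x[:3]/x[3]
E
python3 - <<'E'
from h import *
np.set_printoptions(precision=4,suppress=True)
S=lambda u,v:(260+(u+.5)/5-.5,230+(v+.5)/5-.5)
D=lambda u,v:(270+(u+.5)/5-.5,185+(v+.5)/5-.5)
print("knob",tri(S(317,53),D(333,70)),onz("scene",S(317,53),.245),onz("side",D(333,70),.245))
print("lid",tri(S(217,326),D(470,252)),onz("scene",S(217,326),.098),onz("side",D(470,252),.098))
print("hand",onz("side",D(147,331),.048),onz("side",D(187,426),.048))
for p in((227,88),(193,113),(443,200),(410,225)):print("beam",onz("scene",S(*p),.172))
for p in((262,105),(290,100),(352,270),(402,262)):print("beam side",onz("side",D(*p),.172))
print("lidstack",onz("side",D(95,245),.04),"pickle",onz("scene",S(513,352),.12),"small",onz("scene",S(54,222),.085))
E
```

```text
knob [ 0.6158 -0.0137  0.2421] [ 0.6185 -0.0117  0.245 ] [ 0.6134 -0.0182  0.245 ]
lid [ 0.7061 -0.0323  0.0994] [ 0.7043 -0.0327  0.098 ] [ 0.7075 -0.0312  0.098 ]
hand [0.5367 0.0505 0.048 ] [ 0.5133 -0.0379  0.048 ]
beam [ 0.5832 -0.0876  0.172 ]
beam [ 0.6147 -0.0943  0.172 ]
beam [0.6241 0.0721 0.172 ]
beam [0.6532 0.0642 0.172 ]
beam side [0.6211 0.0658 0.172 ]
beam side [0.6382 0.0626 0.172 ]
beam side [ 0.5797 -0.0971  0.172 ]
beam side [ 0.6073 -0.1039  0.172 ]
lidstack [0.5565 0.1518 0.04  ] pickle [0.6713 0.1375 0.12  ] small [ 0.6508 -0.1739  0.085 ]
```

Yaw is about -0.245 rad, consistent across the bar (91 mm long), the beam and the lid-to-knob line (92 mm). Knob is at (0.616, -0.014), handle at about (0.525, 0.008). I'll move above the handle.

```bash
python3 -m creep '[[[-34,-29,0,0.12],[-68,-58,0,0.24],[-102,-87,0,0.36],[-136,-116,0,0.48],[-170,-145,0,0.6]]]' 40
cat > g.py <<'E'
import sys,numpy as np
from plant import ctrl
from scipy.spatial.transform import Rotation as Ro
s=ctrl.read_state();R=Ro.from_quat(s["tcp_rot"]).as_matrix();p=np.array(s["tcp_pos"])
t=np.array([float(v) for v in sys.argv[1:4]]);yd=float(sys.argv[4])
y=R[:2,1];a=(np.arctan2(y[1],y[0])-yd+np.pi/2)%np.pi-np.pi/2
print("t",s["time_s"],"p",p.round(4),"F",np.round(s["wrist_force"],1),"open",round(s["opening"],4),"go mm",(R.T@(t-p)*1e3).round(1),"yaw",round(a,3),"j",np.round(s["joints"],2))
E
python3 g.py .525 .008 .15 -.245
```

```text
time_s: 0.6
tcp_pos: [0.2796, 0.3669, 0.2103]
tcp_rot: [0.424, 0.906, -0.0, -0.0]
wrist_force: [1.0, -0.0, 0.4]
opening: 0.04
grip_force: 0.0
t 0.6 p [0.2796 0.3669 0.2103] F [ 1.  -0.   0.4] open 0.04 go mm [-432.8  -41.1   60.4] yaw 0.94 j [ 0.78  0.15 -0.23  1.2  -0.    1.66]
```

```bash
python3 -m creep '[[[-45,-4,0,0.13],[-90,-8,0,0.26],[-135,-12,0,0.39],[-180,-16,0,0.52],[-225,-20,0,0.65]]]' >/dev/null
python3 g.py .525 .008 .15 -.245
```

```text
t 1.1 p [0.4091 0.1818 0.2105] F [1.1 1.2 0. ] open 0.0397 go mm [-178.7  108.2   60.4] yaw 0.289 j [ 0.28  0.12 -0.26  1.19  0.    1.8 ]
```

```bash
python3 -m creep '[[[-36,21,0,0.1],[-72,43,0,0.2],[-108,65,0,0.285],[-144,87,10,0.285],[-178,107,20,0.285]]]' >/dev/null
python3 g.py .525 .008 .026 -.245
python3 -m creep '[[[0,0,0,0]]]' >/dev/null
python3 - <<'E'
from plant import ctrl
import cv2,numpy as np
from scipy.spatial.transform import Rotation as Ro
s=ctrl.read_state();c=ctrl.camera("wrist");cv2.imwrite("pics/w1.png",c["frame"])
np.savez("pics/w1.npz",K=c["intrinsics"],M=c["mount"],p=s["tcp_pos"],q=s["tcp_rot"]);print(np.round(c["mount"],3))
E
```

```text
t 1.6 p [0.5252 0.0091 0.1904] F [ 1.1 -0.7 -0.8] open 0.0399 go mm [ -1.2   0.  164.4] yaw 0.008 j [-0.1   0.28 -0.11  1.18  0.    1.7 ]
[[-0.    -0.945 -0.327  0.083]
 [ 1.    -0.    -0.001  0.   ]
 [ 0.001 -0.327  0.945 -0.163]
 [ 0.     0.     0.     1.   ]]
```

View pics/w1.png

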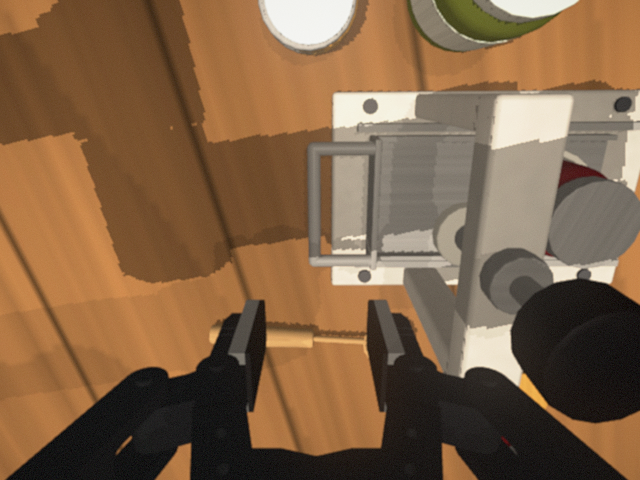

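The wrist view shows the bar from (313,148) to (316,262), and the base plate's front edge from (334,95) to (333,283). The knob's black top is centred near (590,350).

```bash
cat > w.py <<'E'
import sys,numpy as np
from scipy.spatial.transform import Rotation as Ro
def w(n,uv,z):
    d=np.load(f"pics/{n}.npz");R=Ro.from_quat(d["q"]).as_matrix();M=d["M"]
    o=d["p"]+R@M[:3,3];v=R@M[:3,:3]@np.linalg.inv(d["K"])@np.array([*uv,1.]);return o+v*(z-o[2])/v[2]
E
python3 - <<'E'
from w import *
a,b=w("w1",(313,148),.045),w("w1",(316,262),.045);print(a,b,np.linalg.norm(a-b),(a+b)/2,np.arctan2(-(a-b)[0],(a-b)[1]))
for u,v in((334,95),(333,283)):print(w("w1",(u,v),.012))
E
python3 g.py .525 .008 .026 -.245
```

```text
[0.53407789 0.05167335 0.045     ] [ 0.51423076 -0.03810909  0.045     ] 0.09194995937095916 [0.52415432 0.00678213 0.045     ] -0.21755929287939849
[0.55890485 0.08385745 0.012     ]
[ 0.52102539 -0.07583429  0.012     ]
t 1.75 p [0.5242 0.0093 0.1893] F [-0.6  0.9 -0.4] open 0.04 go mm [ -1.    1.4 163.3] yaw 0.005 j [-0.1   0.28 -0.11  1.18  0.    1.71]
```

Handle is at (0.524, 0.007), which agrees with the estimate; yaw is about -0.235. I'll descend and close.

```bash
python3 -m creep '[[[-2,0,45,-0.01],[-2,0,90,-0.01],[-2,0,130,-0.01],[-2,0,155,-0.01],[-2,0,163,-0.01]]]' | tail -4
python3 -m creep '[[[0,0,0,0],[0,0,0,0],[0,0,0,0],[0,0,0,0],[0,0,0,0]]]' 0
python3 g.py .436 .027 .026 -.235
```

```text
tcp_rot: [0.782, 0.623, -0.002, -0.002]
wrist_force: [0.5, -0.4, 0.9]
opening: 0.0399
grip_force: 0.0
time_s: 2.75
tcp_pos: [0.5254, 0.009, 0.0293]
tcp_rot: [0.782, 0.623, 0.001, 0.001]
wrist_force: [-0.6, 1.0, 6.4]
opening: -0.0002
grip_force: 2.9
t 2.75 p [0.5254 0.009  0.0293] F [-0.6  1.   6.4] open -0.0002 go mm [ -2.5 -91.2   3. ] yaw 0.009 j [-0.1   0.41 -0.38  0.79  0.    1.69]
```

The fingers shut on nothing, so I'll look.

```bash
python3 - <<'E'
from plant import ctrl
import cv2,numpy as np
s=ctrl.read_state();c=ctrl.camera("wrist");e=ctrl.camera("side")["frame"][185:300,250:410]
a=c["frame"];np.savez("pics/w2.npz",K=c["intrinsics"],M=c["mount"],p=s["tcp_pos"],q=s["tcp_rot"])
im=np.zeros((600,800,3),np.uint8);im[:300,:400]=cv2.resize(a,(400,300));im[:300,400:800]=cv2.resize(e,(400,288))[:300].copy() if 0 else cv2.resize(e,(400,300))
f=ctrl.camera("scene")["frame"][230:345,260:420];im[300:,:400]=cv2.resize(f,(400,300))
im[300:,400:]=cv2.resize(a[200:480,130:510],(400,300))
cv2.imwrite("pics/m2.png",im)
E
```

```text
(no output)
```

View pics/m2.png

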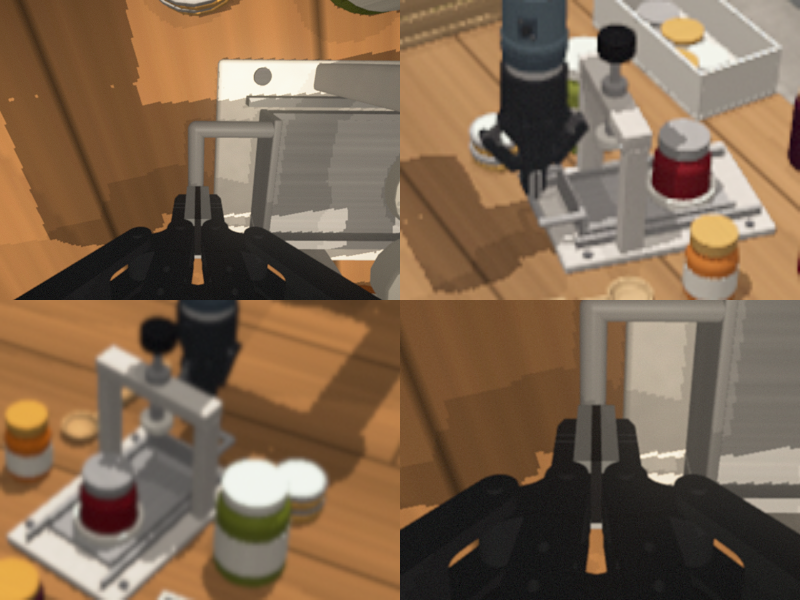

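The pads appear to straddle the bar, but the gap reads 0. I'll try a short pull.

```bash
python3 -m creep '[[[0,-5,0,0],[0,-10,0,0],[0,-15,0,0],[0,-20,0,0],[0,-20,0,0]]]'|tail -3
python3 g.py .436 .027 .026 -.235
python3 - <<'E'
from plant import ctrl
import cv2,numpy as np
a=ctrl.camera("wrist")["frame"]
cv2.imwrite("pics/w3.png",cv2.resize(a[150:480,130:530],(800,660))[:600])
E
```

```text
wrist_force: [-0.6, -0.0, 9.0]
opening: -0.0003
grip_force: 4.6
t 3.4 p [0.5053 0.0136 0.0292] F [-0.6 -0.   9. ] open -0.0003 go mm [ -2.5 -70.6   3. ] yaw 0.009 j [-0.1   0.37 -0.43  0.77  0.    1.7 ]
```

View pics/w3.png

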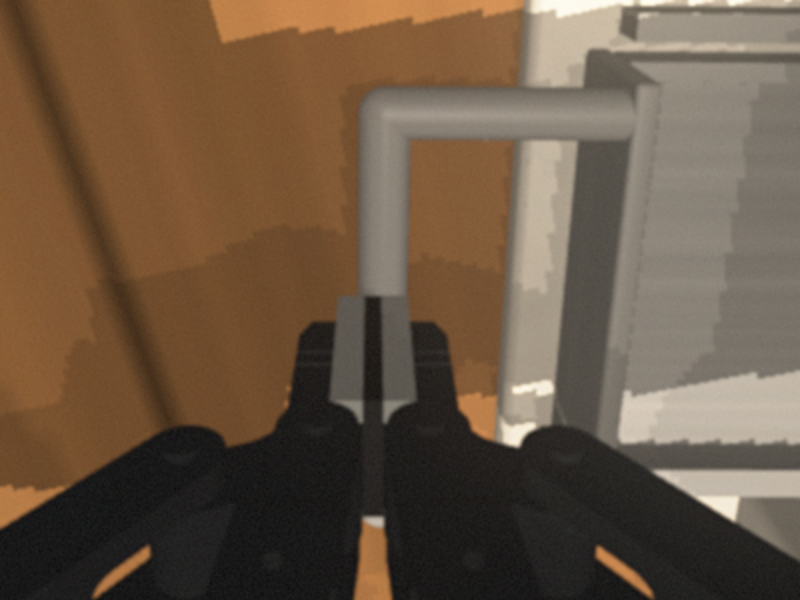

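The tray moved about 20 mm with the gripper, so the bar is held. I'll keep pulling to the stop.

```bash
python3 -m creep '[[[0,-9,0,0],[0,-18,0,0],[0,-27,0,0],[0,-36,0,0],[0,-45,0,0]]]'|tail -3
python3 -m creep '[[[0,-7,0,0],[0,-14,0,0],[0,-20,0,0],[0,-24,0,0],[0,-24,0,0]]]'|tail -3
python3 g.py .436 .027 .026 -.235
```

```text
wrist_force: [-0.9, -0.5, 0.3]
opening: 0.0001
grip_force: 0.0
wrist_force: [-0.5, -0.6, 0.0]
opening: 0.0002
grip_force: 0.0
t 4.45 p [0.4364 0.0291 0.0277] F [-0.5 -0.6  0. ] open 0.0002 go mm [-2.2  0.   1.7] yaw 0.009 j [-0.08  0.26 -0.6   0.71  0.    1.72]
```

The grip slipped off; I'll look again from all three cameras.

```bash
python3 - <<'E'
from plant import ctrl
import cv2,numpy as np
s=ctrl.read_state();c=ctrl.camera("wrist");a=c["frame"]
np.savez("pics/w4.npz",K=c["intrinsics"],M=c["mount"],p=s["tcp_pos"],q=s["tcp_rot"])
np.save("pics/w4.npy",a)
im=np.zeros((600,800,3),np.uint8)
im[:300,:400]=cv2.resize(a,(400,300))
im[300:,:400]=cv2.resize(a[300:480,200:440],(400,300))
e=ctrl.camera("side")["frame"][215:305,270:390];cv2.imwrite("pics/side4.png",e)
im[:300,400:]=cv2.resize(e,(400,300),interpolation=cv2.INTER_CUBIC)
f=ctrl.camera("scene")["frame"][240:330,280:400]
im[300:,400:]=cv2.resize(f,(400,300),interpolation=cv2.INTER_CUBIC)
cv2.imwrite("pics/m4.png",im);print(c["intrinsics"])
E
```

```text
[[405.89807316   0.         316.02312305]
 [  0.         405.89807316 234.95850963]
 [  0.           0.           1.        ]]
```

View pics/m4.png

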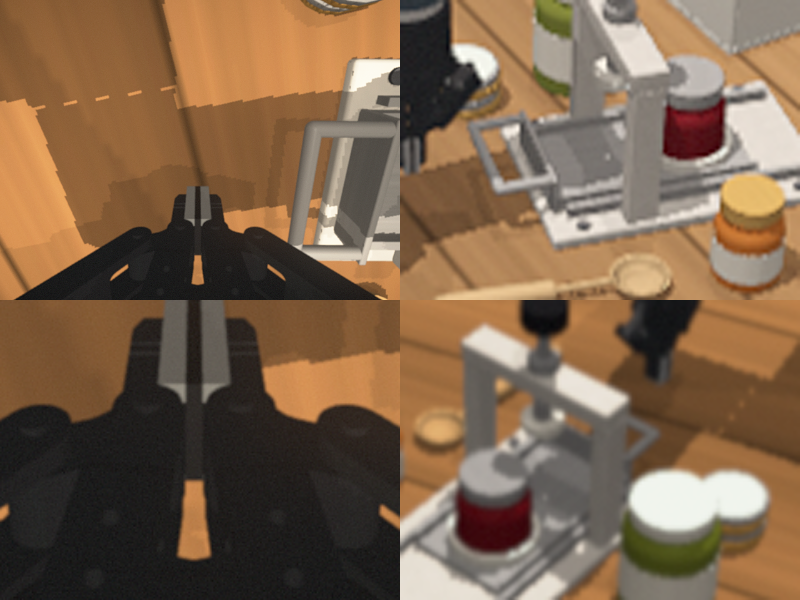

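```bash
python3 - <<'E'
from h import *
from w import w
S=lambda u,v:(280+(u-400)*.3,240+(v-300)*.3)
D=lambda u,v:(270+(u-400)*.3,215+v*.3)
print("tip",tri(S(657,380),D(412,168)))
print("handle left end",tri(S(655,432),D(471,122)), w("w4",(2*310,2*126),.045))
print("side",onz("side",D(471,122),.045),onz("side",D(503,190),.045),w("w4",(2*298,2*253),.045))
d=np.load("pics/w4.npz");M=np.linalg.inv(d["M"])
for z in(0,-.0187):
    x=M@[0,0,z,1];print("tcp px",(d["K"]@x[:3]/x[2])[:2])
print(d["p"])
E
```

```text
tip [0.44018591 0.02954177 0.04614329]
handle left end [0.51511144 0.05948621 0.04743873] [0.55638014 0.02790111 0.045     ]
side [0.51686813 0.0615218  0.045     ] [ 0.4952107  -0.03488592  0.045     ] [ 0.54675036 -0.10792384  0.045     ]
tcp px [315.75223495 291.3344057 ]
tcp px [315.69261203 312.60903777]
[0.43644089 0.02911047 0.02765375]
```

The fingertips triangulate to z≈0.046 while the TCP reads 0.028, and they rested on the bar (top 0.050) when the TCP read 0.029. So the real tips sit about 20 mm above the reported TCP, and I'll grasp 20 mm lower. First, relocate the handle with correctly scaled pixels.

```bash
python3 - <<'E'
from w import *
a,b=w("w4",(496,201),.045),w("w4",(477,405),.045);print(a,b,np.linalg.norm(a-b),(a+b)/2)
E
python3 -m creep '[[[0,0,-30,0],[0,0,-60,0],[0,0,-60,0]]]' 40 |tail -3
python3 g.py .505 .012 .087 -.235
```

```text
[0.51156182 0.05892314 0.045     ] [ 0.49560871 -0.03294679  0.045     ] 0.09324475422638226 [0.50358527 0.01298817 0.045     ]
wrist_force: [0.7, -0.7, -0.9]
opening: 0.0401
grip_force: 0.0
t 4.9 p [0.4408 0.0286 0.0913] F [ 0.7 -0.7 -0.9] open 0.0401 go mm [-1.8 66.2  4.7] yaw 0.009 j [-0.08  0.19 -0.51  0.87  0.    1.72]
```

```bash
python3 -m creep '[[[-1,35,0,0],[-2,65,0,0],[-2,65,30,0],[-2,65,55,0],[-2,65,62,0]]]' |tail -3
python3 -m creep '[[[0,0,7,0],[0,0,14,0],[0,0,20,0],[0,0,20,0]]]' |tail -3
python3 g.py .505 .012 .008 -.235
```

```text
wrist_force: [0.1, -0.2, 0.3]
opening: 0.0401
grip_force: 0.0
wrist_force: [-0.5, 0.4, 0.2]
opening: 0.0402
grip_force: 0.0
t 5.8 p [0.4998 0.0125 0.0055] F [-0.5  0.4  0.2] open 0.0402 go mm [ 0.7  5.2 -2.5] yaw 0.009 j [-0.1   0.39 -0.47  0.71  0.    1.69]
```

```bash
python3 -m creep '[[[0,0,0,0],[0,0,0,0],[0,0,0,0],[0,0,0,0],[0,0,0,0]]]' 0
python3 g.py .436 .028 .008 -.235
```

```text
time_s: 6.3
tcp_pos: [0.5009, 0.0123, 0.0064]
tcp_rot: [0.782, 0.623, 0.001, 0.001]
wrist_force: [0.7, 0.1, 5.1]
opening: 0.008
grip_force: 58.7
t 6.3 p [0.5009 0.0123 0.0064] F [0.7 0.1 5.1] open 0.008 go mm [  0.7 -66.8  -1.7] yaw 0.009 j [-0.1   0.39 -0.47  0.71  0.    1.69]
```

Now gripped with 58.7 N at about 8–10 mm. Pulling.

```bash
python3 -m creep '[[[0,-8,0,0],[0,-17,0,0],[0,-26,0,0],[0,-35,0,0],[0,-44,0,0]]]'|tail -3
python3 -m creep '[[[0,-7,0,0],[0,-13,0,0],[0,-19,0,0],[0,-25,0,0],[0,-25,0,0]]]'|tail -3
python3 g.py .436 .028 .008 -.235
```

```text
wrist_force: [2.7, 1.3, 5.3]
opening: 0.0079
grip_force: 59.9
wrist_force: [10.0, -0.1, -5.2]
opening: 0.0076
grip_force: 59.6
t 7.3 p [0.4362 0.0278 0.0065] F [10.  -0.1 -5.2] open 0.0076 go mm [ 0.1 -0.2 -1.5] yaw 0.009 j [-0.08  0.28 -0.64  0.64  0.    1.71]
```

```bash
python3 -m creep '[[[0,-2,0,0],[0,-4,0,0],[0,-4,0,0]]]'|tail -3
python3 g.py .436 .028 .008 -.235
python3 -m creep '[[[0,4,0,0],[0,4,0,0]]]'|tail -3
python3 -m creep '[[[0,0,0,0],[0,0,0,0],[0,0,0,0]]]' 40 |tail -3
python3 -m creep '[[[0,0,-40,0],[0,0,-90,0],[0,0,-140,0],[0,0,-190,0],[0,0,-240,0]]]' |tail -3
python3 - <<'E'
from plant import ctrl
import cv2,numpy as np
s=ctrl.read_state();c=ctrl.camera("wrist");a=c["frame"]
np.savez("pics/w5.npz",K=c["intrinsics"],M=c["mount"],p=s["tcp_pos"],q=s["tcp_rot"])
im=np.zeros((600,800,3),np.uint8)
im[:300,:400]=cv2.resize(a,(400,300))
e=ctrl.camera("side")["frame"][185:305,260:420]
im[300:,:400]=cv2.resize(e,(400,300),interpolation=cv2.INTER_CUBIC)
f=ctrl.camera("scene")["frame"][230:350,260:420]
im[300:,400:]=cv2.resize(f,(400,300),interpolation=cv2.INTER_CUBIC)
cv2.imwrite("pics/m5.png",im)
E
python3 g.py .616 -.014 .27 -.235
```

```text
wrist_force: [19.1, -3.1, -17.3]
opening: 0.0081
grip_force: 58.5
t 7.6 p [0.4364 0.0278 0.0067] F [ 19.1  -3.1 -17.3] open 0.0081 go mm [ 0.1 -0.4 -1.3] yaw 0.009 j [-0.08  0.28 -0.65  0.63 -0.    1.72]
wrist_force: [8.4, -0.5, -1.6]
opening: 0.008
grip_force: 60.2
wrist_force: [-1.5, -0.5, 0.8]
opening: 0.04
grip_force: 0.0
wrist_force: [0.0, 0.2, 0.3]
opening: 0.04
grip_force: 0.0
t 8.75 p [0.4343 0.0278 0.2488] F [-0.1  0.3 -1.1] open 0.0401 go mm [-1.000e-01  1.865e+02 -2.010e+01] yaw 0.009 j [-0.08  0.08 -0.21  1.28  0.    1.71]
```

View pics/m5.png

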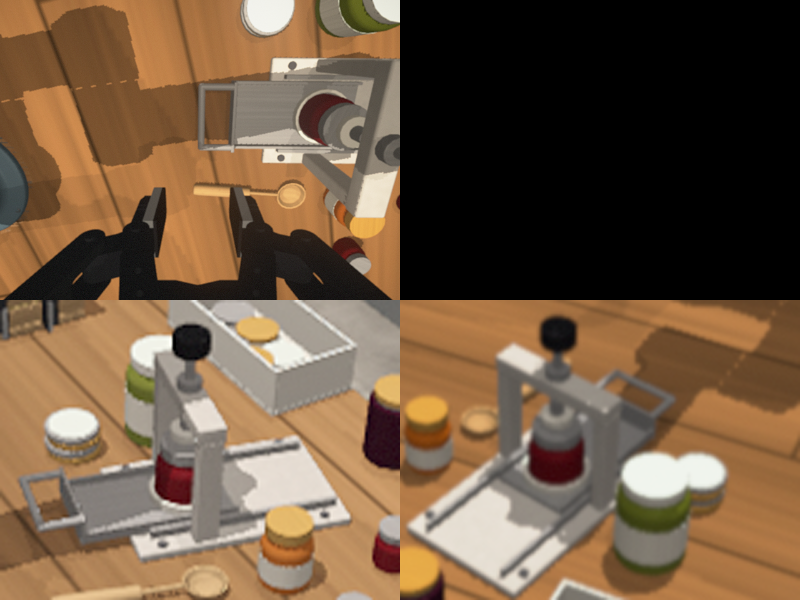

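The tray is out, with the jar under the foot and the knob still up. The stop position of the handle puts the ram axis at (0.616, -0.015), matching the earlier measurement. I'll close the fingers, rise and go above the knob.

```bash
python3 -m creep '[[[0,0,-20,0],[0,0,-35,0],[0,25,-35,0],[0,65,-35,0],[0,105,-35,0]]]' 0 |tail -3
python3 -m creep '[[[0,35,0,0],[0,65,0,0],[0,82,0,0],[0,82,0,0],[0,82,0,0]]]' |tail -3
python3 g.py .616 -.0145 .24 -.235
```

```text
wrist_force: [0.5, -0.6, 0.5]
opening: 0.0002
grip_force: 0.0
wrist_force: [-0.7, -0.3, 0.7]
opening: -0.0
grip_force: 0.0
t 9.75 p [ 0.6136 -0.0138  0.2787] F [-0.7 -0.3  0.7] open -0.0 go mm [-0.2  2.7 38.7] yaw 0.009 j [-0.13  0.47  0.39  1.5   0.    1.67]
```

```bash
python3 -m creep '[[[0,2,15,0],[0,2,28,0],[0,2,34,0],[0,2,34,0]]]' |grep -E "pos|wrist"
for i in 1; do python3 -m creep '[[[0,0,4,0],[0,0,8,0],[0,0,8,0]]]' |grep -E "pos|wrist"; done
python3 -m creep '[[[0,0,3,0],[0,0,6,0],[0,0,6,0]]]' |grep -E "pos|wrist"
```

```text
tcp_pos: [0.6151, -0.014, 0.2458]
wrist_force: [-0.2, 0.0, 0.1]
tcp_pos: [0.6167, -0.0144, 0.2385]
wrist_force: [-0.3, 0.2, 1.1]
tcp_pos: [0.6167, -0.0144, 0.2322]
wrist_force: [-0.5, 1.2, -1.1]
```

```bash
python3 -m creep '[[[0,0,3,0],[0,0,3,0]]]' |grep -E "pos|wrist"
python3 -m creep '[[[0,0,3,0],[0,0,3,0]]]' |grep -E "pos|wrist"
python3 -m creep '[[[0,0,3,0],[0,0,3,0]]]' |grep -E "pos|wrist"
python3 -m creep '[[[0,0,3,0],[0,0,3,0]]]' |grep -E "pos|wrist"
```

```text
tcp_pos: [0.6167, -0.0144, 0.2293]
wrist_force: [-0.5, -0.9, -0.6]
tcp_pos: [0.6167, -0.0144, 0.2263]
wrist_force: [0.2, 0.2, -0.5]
tcp_pos: [0.6171, -0.0145, 0.2239]
wrist_force: [-0.3, -0.3, 3.1]
tcp_pos: [0.6171, -0.0145, 0.2209]
wrist_force: [-0.2, 0.6, 3.0]
```

Contact came at about 0.2245 (3 N), so the target is TCP z ≈ 0.2045 at about 13 N.

```bash
python3 -m creep '[[[0,0,2,0],[0,0,4,0],[0,0,4,0],[0,0,4,0]]]' |grep -E "pos|wrist"
python3 -m creep '[[[0,0,2,0],[0,0,4,0],[0,0,4,0],[0,0,4,0]]]' |grep -E "pos|wrist"
python3 -m creep '[[[0,0,2,0],[0,0,4,0],[0,0,4,0],[0,0,4,0]]]' |grep -E "pos|wrist"
```

```text
tcp_pos: [0.6171, -0.0144, 0.2168]
wrist_force: [0.1, 0.6, 4.5]
tcp_pos: [0.6172, -0.0145, 0.2137]
wrist_force: [-1.7, 0.0, 7.6]
tcp_pos: [0.6172, -0.0145, 0.2102]
wrist_force: [-2.5, 0.0, 10.6]
```

```bash
python3 -m creep '[[[0,0,2,0],[0,0,5,0],[0,0,5,0],[0,0,5,0],[0,0,5,0]]]' |grep -E "pos|wrist"
python3 -m creep '[[[0,0,0,0],[0,0,0,0],[0,0,0,0],[0,0,0,0],[0,0,0,0]]]' |grep -E "pos|wrist"
```

```text
tcp_pos: [0.6172, -0.0145, 0.2058]
wrist_force: [-2.9, 1.0, 13.2]
tcp_pos: [0.6172, -0.0145, 0.2059]
wrist_force: [-3.8, 1.1, 12.4]
```

```bash
python3 - <<'E'
from plant import ctrl
import cv2,numpy as np
im=np.zeros((600,800,3),np.uint8)
e=ctrl.camera("side")["frame"][185:305,260:420];f=ctrl.camera("scene")["frame"][230:350,260:420]
im=np.hstack([cv2.resize(x,(400,300),interpolation=cv2.INTER_CUBIC) for x in(e,f)])
cv2.imwrite("pics/m6.png",im)
E
python3 g.py .617 -.0145 .2045 -.235
```

```text
t 13.85 p [ 0.6172 -0.0145  0.2058] F [-3.3 -0.  13.1] open -0.0002 go mm [-0.1 -0.2  1.3] yaw 0.009 j [-0.13  0.47  0.2   1.31 -0.    1.67]
```

View pics/m6.png

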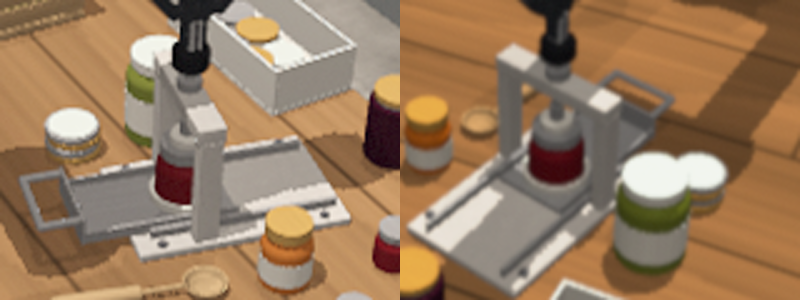

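The picture shows the knob down under the fingers (around (190,55) on the left), the foot on the lid, the jar upright and the tray out. The push is steady at about 13 N, so I'm handing in.

```bash
python3 -c "
from plant import ctrl
print(ctrl.close_job())"
```

```text
the job is handed in; nothing more can be done
None
```

I handed the job in with the tray out at its stop, the jar upright under the foot, and the arm still holding the knob about 19 mm down at about 13 N; the first grip on the handle slipped and was redone, and no verdict came back.

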